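# Pop the refill hatches of two dose boxes

### The arm

A 6-joint arm with a two-finger parallel gripper is mounted at the origin on the work surface. World frame = base frame: x ahead of the robot, y to its left, z up, the work surface at z = 0. Lengths are in m, angles in rad, forces in N, time in s.
With the tool pointing down it reaches from about 0.3 to 0.875 m from the base axis. Payload 6.4 kg.
Tool frame: the origin (TCP) lies on the centre line of the jaws, within the pads' length; the fingertips stand ctrl.nose_length ahead of it and the grasp point (between the pads) lies 6 mm ahead of it (ctrl.nose_length is the distance from the TCP to the fingertips, in m); x points along the fingers, y is the direction in which the jaws open and shut, and the axes are right-handed (so a half turn about x gives the same grasp; the last joint's range is limited). The gripper opens to 85 mm and grips with 20 to 120 N. Pads are 22 mm wide; open, the fingers measure 114 mm over their backs; the gripper's body (76 mm by 85 mm) begins 54 mm behind the grasp point. The pads swing forward as they close: fully open they stand 13 mm farther back than shut.
Start: joints at [-1.488, 0.181, 1.607, -0, 1.354, -0.206], TCP at [0.164, -0.551, 0.256] pointing down, gripper open.
Joint ranges: [-2.99, 2.99], [-0.89, 2.07], [0.3, 2.58], [-1.14, 4.28], [0, 2.63], [-3.12, 3.12]. Speed limits (rad/s): [2.57, 2.57, 3.01, 3.14, 3.14, 3.14].

### API

Orientations are given as a unit quaternion [w, x, y, z].
In Python, from bench import telemetry, cams, workorder, spotter, ctrl gives the robot as it stands. The module is installed in compiled form; this text tells all that it offers.
- The arm moves only by the tool servo_tool, never from a script. Its argument "targets" is one flat list of numbers, 4 for each row, row after row: the shift along the tool's x, y, z in mm, then the turn about the tool's x in rad. A call has exactly 5 rows; each row shifts and turns the commanded pose from where the row before left it, along the tool's axes as they then stand; what a row does not reach is not made up. A row lasts 1/10 s, in which the tool goes at most 50 mm and 8.59 degrees, less where a joint would pass 70% of its speed; a pose out of reach is approached as far as the arm can. A call is refused whole if a number of a shift passes 50 or a number of a turn 0.15, either way. A call with a gripper value outside its range is refused whole. "fingers" is the finger opening in mm, from 0 to 85.4, set as the call begins (left out, the last holds). The fingers move at their own pace and stop on an object; the grip force is fixed at half the most. Time passes only in rows, so rows that do not move let the fingers close, or fill a call up. It gives the time, the measured TCP pose, the force and the opening at its end, in the units of the state.
- telemetry.get_obs(): the state, without advancing time (a new reading comes with each control period).
- cams.camera(name): name is "scene" or "top" or "wrist"; returns (picture, depth): 480x640x3 uint8, blue, green, red; 480x640 float32, m along the optical axis (not along the pixel's ray), 0 where there is no reading.
- cams.camera_params(name): a dict with "intrinsics" (3x3 intrinsics, pixels), "R" (3x3) and "t" (3): a world point X has camera coordinates R X + t; the wrist camera has in their place "mount" (4x4, takes a point from camera to tool coordinates, whose origin is the TCP and whose axes are the tool frame's). Camera axes: x right, y down, z forward; pixel columns grow to the right and rows downward; lengths in m; the calibration is good to about 2 mm. A picture is of the moment at which its call begins: read the wrist's pose just before it. camera_params takes no time and is no camera call.
- workorder.hand_in(): hands the job in, once; it reports no verdict.
Trained networks look in the newest picture that a camera, given by its name, has taken for a name from the list of things; names that differ only in an ending like _2 or _b are one class to them, and where a whole thing is asked for, a point or a joint stands for the part that bears it (a point fixed in the world has none). Each returns a list of dicts, best first, with "score" (0 to 1); they miss things now and then, are a little off and sometimes report something else, mostly with a low value. They report only what shows in the picture. A call takes as long as a camera call.
- spotter.search_frame(camera, thing): "pixel" ([column, row] in pixels, amid what is visible of it).
The state is a dict: "time_s": time; "q": joint angles; "dq": joint speeds; "joint_efforts": joint torques, N m; "eef_pos": TCP position; "eef_rot": TCP orientation; "wrist_force": force on the tool from outside, world axes, zero at the start; "torque": the same for the moment, N m; "opening": opening from 0.0 (shut) to 1.0 (fully open).
Only numpy, scipy, OpenCV 4.12 (cv2) and the standard library are available. Lean on these libraries where they do the work, as an engineer would, in place of code of your own. Each camera call takes 0.05 s, during which the arm holds its last target.

### The job

Get the yellow and the blue dose box ready for refilling: press the round pad of each of these two hatches down until it bottoms, let go so that the hatch pops up, and leave both standing open (a further press would lock a hatch again). Do not ram them, keep the white hatch shut, and neither lift nor shift the cups, jar, carton, crusher and spoon.

Things in the scene. Friction and masses are not known exactly. Their poses are not given: they have to be found in the camera images.
- yellow_box: A refill box: green plastic box 130 (x) x 90 (y) x 60 mm high, bolted to the worktop, with a yellow hatch as its top. Origin: centre of its underside; x points from the front (latch) to the hinge side, z up.
- yellow_hatch (a joint): Angle (rad) of the yellow hatch about its hinge (box's y axis, 60 mm behind box centre, 55 mm up). 0 to 0.01 = latched shut, top at 60 mm; negative = pressed in (hard stop -0.08); positive = risen. Push-push: pressed past about -0.055 (5 mm at the pad, 4 to 6 N) and let go, it follows the finger up and springs within 1.5 s to its stop at 0.60 and stays; pressed down again it latches.
- yellow_pad (a point): Centre of the round press pad (26 mm, dark ring) on top of the yellow hatch, on its centre line, 32 mm in front of the box's centre, 60 mm above the worktop when shut. Moves with the hatch, a plate 118 x 82 x 5 mm whose front edge lies 29 mm in front of the pad and stands about 125 mm above the worktop when open.
- blue_box: A refill box: green plastic box 130 (x) x 90 (y) x 60 mm high, bolted to the worktop, with a blue hatch as its top. Origin: centre of its underside; x points from the front (latch) to the hinge side, z up.
- blue_hatch (a joint): Angle (rad) of the blue hatch about its hinge (box's y axis, 60 mm behind box centre, 55 mm up). 0 to 0.01 = latched shut, top at 60 mm; negative = pressed in (hard stop -0.08); positive = risen. Push-push: pressed past about -0.055 (5 mm at the pad, 4 to 6 N) and let go, it follows the finger up and springs within 1.5 s to its stop at 0.60 and stays; pressed down again it latches.
- blue_pad (a point): Centre of the round press pad (26 mm, dark ring) on top of the blue hatch, on its centre line, 32 mm in front of the box's centre, 60 mm above the worktop when shut. Moves with the hatch, a plate 118 x 82 x 5 mm whose front edge lies 29 mm in front of the pad and stands about 125 mm above the worktop when open.
- white_box: A refill box: green plastic box 130 (x) x 90 (y) x 60 mm high, bolted to the worktop, with a white hatch as its top. Origin: centre of its underside; x points from the front (latch) to the hinge side, z up.
- white_hatch (a joint): Angle (rad) of the white hatch about its hinge (box's y axis, 60 mm behind box centre, 55 mm up). 0 to 0.01 = latched shut, top at 60 mm; negative = pressed in (hard stop -0.08); positive = risen. Push-push: pressed past about -0.055 (5 mm at the pad, 4 to 6 N) and let go, it follows the finger up and springs within 1.5 s to its stop at 0.60 and stays; pressed down again it latches.
- white_pad (a point): Centre of the round press pad (26 mm, dark ring) on top of the white hatch, on its centre line, 32 mm in front of the box's centre, 60 mm above the worktop when shut. Moves with the hatch, a plate 118 x 82 x 5 mm whose front edge lies 29 mm in front of the pad and stands about 125 mm above the worktop when open.
- cup_near: Loose white medicine cup, 40 mm across, 32 mm high; left of the boxes. Bystander. Origin: underside, centre.
- cup_far: Loose clear medicine cup, 40 mm across, 32 mm high; beyond the boxes. Bystander. Origin: underside, centre.
- pill_jar: Loose amber pill jar, 44 mm across, 65 mm high; beyond the boxes. Bystander. Origin: underside, centre.
- carton: Loose white tablet carton 45 x 90 x 22 mm, left of the boxes. Bystander. Origin: underside, centre.
- crusher: Loose blue pill crusher, 52 mm across, 50 mm high, right of the boxes. Bystander. Origin: underside, centre.
- spoon: Loose plastic spoon 130 mm long, lying right of the boxes. Bystander. Origin: underside, middle of its length.

How it is judged:
By the outcome, as a careful person would: the job done as asked, in the order asked, and still so for the second after the job is handed in, with the robot touching nothing.
It also fails if it takes over 43 s, if anything falls off the work surface, if the arm or the gripper's body presses on something with over 40 N, if the wrist force passes 120 N, or if a joint passes its speed limit or range.

## Working session

There is one attempt and no reset: what is moved stays moved. The work goes in short steps, Python scripts to look and compute and a tool call to move; the robot and the scene stay as the last step left them, time stands still between calls to the robot, and variables do not carry over. Pictures are saved under pics/ and viewed, and the job is handed in when it is done.

Besides the shell and the picture viewer there is one more tool, called after "Request:" as a command line: name --argument value ..., lists and objects as JSON in quotes. servo_tool: Moves the arm, as the interface text tells. Its arguments: {"type":"object","properties":{"targets":{"type":"array","items":{"type":"number"}},"fingers":{"type":"number"}},"required":["targets"]}

```bash
mkdir -p pics
python3 - <<'E'
from bench import telemetry, cams, workorder, spotter, ctrl
import cv2,numpy as np
o=telemetry.get_obs(); print(o, ctrl.nose_length)
for c in ["top","scene"]:
    im,d=cams.camera(c); cv2.imwrite(f"pics/{c}0.png",im)
    p=cams.camera_params(c);K=p["intrinsics"];R=np.array(p["R"]);t=np.array(p["t"])
    for n in ["yellow_pad","blue_pad","white_pad","yellow_box","blue_box","white_box"]:
        for r in spotter.search_frame(c,n)[:2]:
            u,v=r["pixel"];z=d[int(round(v)),int(round(u))]
            X=R.T@(np.linalg.inv(K)@[u*z,v*z,z]-t)
            print(c,n,round(r["score"],2),np.round([u,v]),X.round(4))
E
```

```text
{'time_s': 0.0, 'q': array([-1.48831526e+00,  1.81533149e-01,  1.60799310e+00,  1.77091797e-06,
        1.35382611e+00, -2.06260642e-01]), 'dq': array([ 0.00087382,  0.00171855, -0.000155  ,  0.00206637,  0.00035894,
       -0.00081408]), 'joint_efforts': array([-2.10074982e-04, -4.44872403e+01, -3.51336801e+01, -2.34669606e-04,
        9.37944045e-03,  1.48912648e-05]), 'eef_pos': array([ 0.16372518, -0.5506664 ,  0.25539577]), 'eef_rot': array([ 0.10111026,  0.69978932,  0.1023521 , -0.69971114]), 'wrist_force': array([ 0.73933524, -0.29460111, -0.04972462]), 'torque': array([-0.03681259, -0.03511035, -0.00890821]), 'opening': 1.001465927595094} 0.025
top yellow_pad 0.57 [322. 244.] [ 0.5894 -0.0053  0.0608]
top blue_pad 0.62 [228. 285.] [0.495  0.2063 0.0625]
top white_pad 0.87 [404. 271.] [ 0.5264 -0.1918  0.0616]
top yellow_box 0.96 [319. 246.] [0.5854 0.0014 0.0598]
top blue_box 0.62 [231. 282.] [0.5023 0.2007 0.0586]
top white_box 0.88 [400. 271.] [ 0.5273 -0.1819  0.0621]
scene yellow_pad 0.98 [324. 241.] [ 0.5921 -0.0073  0.0602]
scene blue_pad 0.82 [432. 223.] [0.505  0.2099 0.0605]
scene white_pad 0.59 [246. 212.] [ 0.5376 -0.1885  0.0628]
scene yellow_box 0.76 [327. 258.] [0.6372 0.0064 0.0626]
scene yellow_box 0.7 [243. 210.] [1.2064 0.1133 0.7387]
scene blue_box 0.83 [431. 233.] [0.5351 0.2073 0.0618]
scene white_box 0.71 [245. 219.] [ 0.5602 -0.185   0.064 ]
scene white_box 0.57 [499. 262.] [0.5595 0.3511 0.0227]
```

View pics/top0.png

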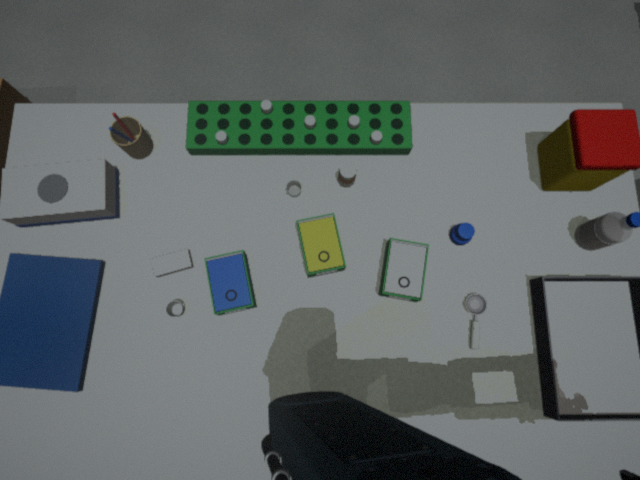

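View pics/scene0.png

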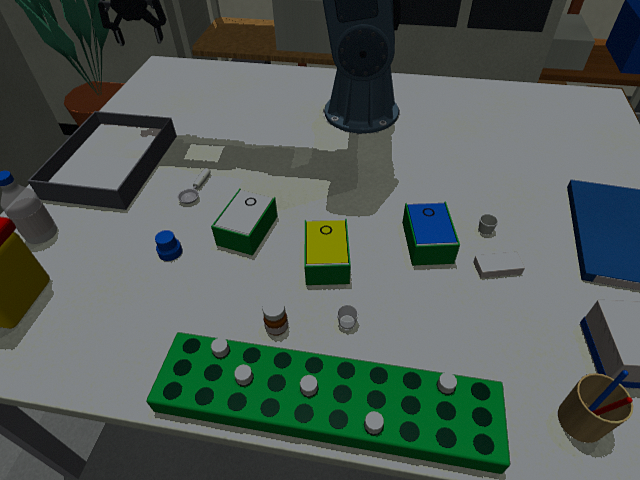

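The spotter's pad pixels agree with the rings I see in the top view: yellow about (324,256), blue (231,295), white (404,282). I'll refine them with the hatch outlines.

```bash
cat > h.py <<'E'
from bench import telemetry, cams, workorder, spotter, ctrl
import cv2,numpy as np
from scipy.spatial.transform import Rotation as Ro
def rot(o): 
    q=o["eef_rot"]; return Ro.from_quat([q[1],q[2],q[3],q[0]]).as_matrix()
def plane(c,uv,z):
    p=cams.camera_params(c);K=np.array(p["intrinsics"]);R=np.array(p["R"]);t=np.array(p["t"])
    uv=np.atleast_2d(np.float64(uv)); d=(np.linalg.inv(K)@np.c_[uv,np.ones(len(uv))].T).T@R
    C=-R.T@t; return C+d*((z-C[2])/d[:,2])[:,None]
E
python3 - <<'E'
from h import *
o=telemetry.get_obs(); print(rot(o).round(4).tolist())
for c in ["top","scene"]:
    im=cv2.imread(f"pics/{c}0.png"); h=cv2.cvtColor(im,cv2.COLOR_BGR2HSV)
    for n,lo,hi,g in [("yellow",(22,120,80),(34,255,255),{"top":(322,244),"scene":(326,241)}),("blue",(105,120,60),(125,255,255),{"top":(230,280),"scene":(431,223)})]:
        m=cv2.inRange(h,lo,hi)
        k,l,s,ce=cv2.connectedComponentsWithStats(m)
        best=min((i for i in range(1,k) if s[i,4]>300),key=lambda i:np.hypot(*(ce[i]-g[c])))
        cnt=max(cv2.findContours((l==best).astype(np.uint8),0,2)[0],key=cv2.contourArea)
        W=plane(c,cnt[:,0],0.06)[:,:2]
        (cx,cy),(w,hh),a=cv2.minAreaRect(np.float32(W*1000))
        B=cv2.boxPoints(((cx,cy),(w,hh),a)); e=max([B[1]-B[0],B[2]-B[1]],key=np.linalg.norm); e=e/np.linalg.norm(e); e*=np.sign(e[0])
        print(c,n,"ctr",cx,cy,"size",w,hh,"yaw",np.degrees(np.arctan2(e[1],e[0])),"pad",np.array([cx,cy])-30*e)
print("rings top",plane("top",[[324,256],[231,295],[404,282]],.06).round(4).tolist())
print("rings scene",plane("scene",[[326,230],[428,212]],.06).round(4).tolist())
im=cv2.imread("pics/top0.png");cv2.imwrite("pics/t_z.png",cv2.resize(im[190:320,190:350],None,fx=5,fy=4.6,interpolation=0)[:600,:800])
E
```

```text
[[-0.0, 0.2848, -0.9586], [-0.0001, -0.9586, -0.2848], [-1.0, 0.0, 0.0]]
top yellow ctr 590.96875 -2.657268524169922 size 116.22505950927734 81.19970703125 yaw 11.275186 pad [561.54776764  -8.52291155]
top blue ctr 502.9299011230469 207.31405639648438 size 116.84684753417969 81.07228088378906 yaw 12.468334 pad [473.63743591 200.83705616]
scene yellow ctr 590.543212890625 -2.4098548889160156 size 118.35348510742188 79.86842346191406 yaw 11.556453 pad [561.15137863  -8.41985464]
scene blue ctr 502.474853515625 206.5186767578125 size 118.4392318725586 81.62237548828125 yaw 12.216343 pad [473.15418816 200.17056942]
rings top [[0.5624, -0.01, 0.06], [0.4736, 0.2004, 0.06], [0.5019, -0.191, 0.06]]
rings scene [[0.5607, -0.0086, 0.06], [0.472, 0.2001, 0.06]]
```

View pics/t_z.png

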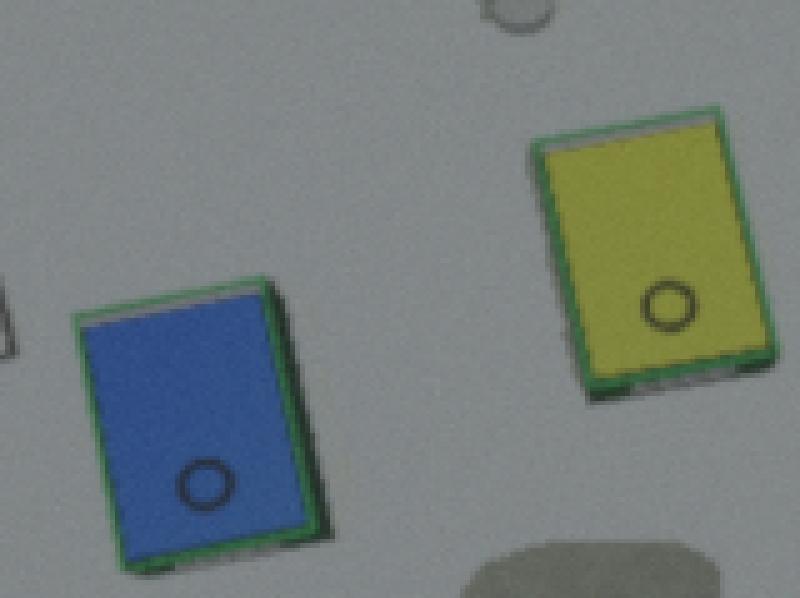

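The estimates agree: yellow pad (0.561, -0.0085) and blue pad (0.473, 0.2005). The ring positions, hatch outlines and plate sizes all fit. I'll move over to yellow and close the fingers.

Request:
servo_tool --targets '[0,-27,-36,0,0,-27,-36,0,0,-27,-36,0,0,-27,-36,0,0,-27,-36,0]' --fingers 0

```text
time_s: 1.2
eef_pos: [0.2986, -0.3691, 0.2565]
eef_rot: [0.102, 0.7, 0.101, -0.7]
wrist_force: [1.1, -0.4, 0.1]
opening: 0.142
```

Request:
servo_tool --targets '[0,-27,-36,0,0,-27,-36,0,0,-27,-36,0,0,-27,-36,0,0,-27,-36,0]'

```text
time_s: 1.7
eef_pos: [0.4329, -0.1883, 0.2566]
eef_rot: [0.102, 0.7, 0.101, -0.7]
wrist_force: [1.2, -1.4, -0.2]
opening: 0.006
```

Request:
servo_tool --targets '[0,-27,-36,0,0,-27,-36,0,0,-27,-36,0,0,-27,-36,0,0,-13,-18,0]'

```text
time_s: 2.2
eef_pos: [0.5542, -0.0247, 0.2564]
eef_rot: [0.102, 0.7, 0.103, -0.699]
wrist_force: [0.2, 0.2, 0.1]
opening: 0.004
```

```bash
cat > to.py <<'E'
from h import *
import sys
o=telemetry.get_obs(); T=np.array(eval(sys.argv[1])); p=o["eef_pos"]
R=rot(o)
print(o["time_s"],p.round(4),"tip",(p+R[:,0]*ctrl.nose_length).round(4),ctrl.nose_length,o["opening"],"F",o["wrist_force"].round(2),"xax",R[:,0].round(4),"tool d mm",(R.T@(T-p)*1000).round(1))
E
python3 to.py "[.5613,-.0085,.256]"
```

```text
2.2 [ 0.5542 -0.0247  0.2564] tip [ 0.5543 -0.0247  0.2314] 0.025 0.0037309068885226265 F [0.2  0.25 0.14] xax [ 9.e-04  6.e-04 -1.e+00] tool d mm [  0.5 -13.5 -11.4]
```

Request:
servo_tool --targets '[20,-14,-12,0,30,0,0,0,40,0,0,0,30,0,0,0,10,0,0,0]'

```text
time_s: 2.7
eef_pos: [0.558, -0.0103, 0.1228]
eef_rot: [-0.101, -0.698, -0.103, 0.702]
wrist_force: [-0.9, 0.7, 0.3]
opening: 0.005
```

Request:
servo_tool --targets '[0,0,0,0,0,0,0,0,0,0,0,0,0,0,0,0,0,0,0,0]'

```text
time_s: 3.2
eef_pos: [0.561, -0.0111, 0.1275]
eef_rot: [0.102, 0.7, 0.101, -0.699]
wrist_force: [-0.5, -0.7, -0.6]
opening: 0.002
```

```bash
python3 to.py "[.5613,-.0085,.085]"
python3 - <<'E'
from h import *
o=telemetry.get_obs()
im,d=cams.camera("wrist");cv2.imwrite("pics/w1.png",im)
im,d=cams.camera("scene");cv2.imwrite("pics/s1.png",im[140:380,200:520])
E
```

```text
3.2 [ 0.561  -0.0111  0.1275] tip [ 0.561  -0.0111  0.1025] 0.025 0.0023343348612348924 F [-0.54 -0.7  -0.62] xax [ 2.e-03 -4.e-04 -1.e+00] tool d mm [42.5 -2.4 -0.9]
```

View pics/w1.png

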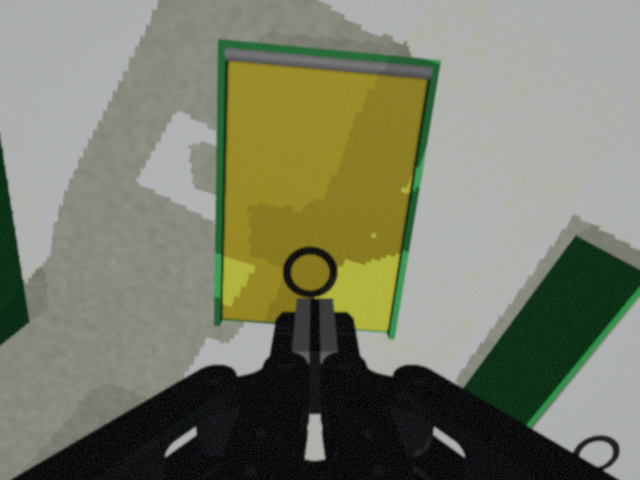

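View pics/s1.png

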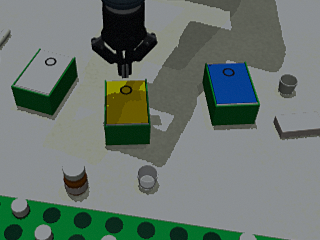

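In the wrist view the yellow ring is at (310,272) and the closed tips are just in front at (314,300). I'll work out the ring's world position from that.

Run:
```python
from h import *
o=telemetry.get_obs();R=rot(o);p=o["eef_pos"]
c=cams.camera_params("wrist");K=np.array(c["intrinsics"]);M=np.array(c["mount"])
d=R@M[:3,:3]@np.linalg.inv(K)@[310,272,1]; C=p+R@M[:3,3]
print(C,C+d*(.06-C[2])/d[2])
```

```text
[0.63851795 0.01307279 0.24427852] [ 0.56147354 -0.00744664  0.06      ]
```

All three cameras agree. I'll descend to just above the pad.

Request:
servo_tool --targets '[8,-2.5,-1,0,8,0,0,0,6,0,0,0,4,0,0,0,2,0,0,0]'

```text
time_s: 3.8
eef_pos: [0.5601, -0.0081, 0.0974]
eef_rot: [-0.102, -0.699, -0.102, 0.7]
wrist_force: [-0.4, 0.2, 0.6]
opening: -0.001
```

Request:
servo_tool --targets '[2,0,0,0,2,0,0,0,2,0,0,0,2,0,0,0,1,0,0,0]'

```text
time_s: 4.3
eef_pos: [0.5606, -0.0082, 0.0892]
eef_rot: [0.102, 0.7, 0.102, -0.7]
wrist_force: [-0.6, -0.4, -0.8]
opening: 0.0
```

```bash
python3 to.py "[.5614,-.0083,.085]"
```

```text
4.3 [ 0.5606 -0.0082  0.0892] tip [ 0.5606 -0.0082  0.0642] 0.025 0.00020941256834913668 F [-0.58 -0.4  -0.84] xax [ 0. -0. -1.] tool d mm [ 4.2  0.3 -0.8]
```

Now I'll press slowly, at 10 mm/s.

Request:
servo_tool --targets '[1,0,0,0,1,0,0,0,1,0,0,0,1,0,0,0,1,0,0,0]'

```text
time_s: 4.8
eef_pos: [0.5606, -0.0082, 0.0846]
eef_rot: [-0.102, -0.7, -0.102, 0.7]
wrist_force: [-2.4, 0.2, 3.8]
opening: 0.003
```

Request:
servo_tool --targets '[1,0,0,0,1,0,0,0,1,0,0,0,0,0,0,0,0,0,0,0]'

```text
time_s: 5.3
eef_pos: [0.5605, -0.0082, 0.0812]
eef_rot: [-0.102, -0.7, -0.102, 0.7]
wrist_force: [-2.4, -1.6, 2.9]
opening: 0.003
```

Request:
servo_tool --targets '[1,0,0,0,1,0,0,0,0,0,0,0,0,0,0,0,0,0,0,0]'

```text
time_s: 5.8
eef_pos: [0.5605, -0.0082, 0.0793]
eef_rot: [-0.102, -0.7, -0.102, 0.7]
wrist_force: [-2.3, -0.7, 3.7]
opening: 0.002
```

Request:
servo_tool --targets '[0.5,0,0,0,0.5,0,0,0,0.5,0,0,0,0,0,0,0,0,0,0,0]'

```text
time_s: 6.3
eef_pos: [0.5606, -0.0082, 0.078]
eef_rot: [-0.102, -0.7, -0.102, 0.7]
wrist_force: [-3.0, 0.3, 6.4]
opening: 0.001
```

Request:
servo_tool --targets '[0.4,0,0,0,0.4,0,0,0,0,0,0,0,0,0,0,0,0,0,0,0]'

```text
time_s: 6.8
eef_pos: [0.5606, -0.0083, 0.0778]
eef_rot: [-0.102, -0.7, -0.102, 0.7]
wrist_force: [-5.9, -1.1, 11.8]
opening: 0.003
```

The force has jumped to 12 N and the travel has stalled, so the hatch is bottomed. Now I'll let go straight up.

Request:
servo_tool --targets '[-2,0,0,0,-3,0,0,0,-4,0,0,0,-6,0,0,0,-8,0,0,0]'

```text
time_s: 7.3
eef_pos: [0.5609, -0.0081, 0.1004]
eef_rot: [0.102, 0.7, 0.102, -0.699]
wrist_force: [1.1, 0.6, 0.7]
opening: -0.003
```

Request:
servo_tool --targets '[-15,0,0,0,-20,0,0,0,-20,0,0,0,-20,0,0,0,-15,0,0,0]'

```text
time_s: 7.8
eef_pos: [0.5609, -0.0082, 0.1922]
eef_rot: [0.102, 0.7, 0.102, -0.699]
wrist_force: [0.5, -0.5, 0.5]
opening: -0.001
```

Request:
servo_tool --targets '[-20,0,0,0,-10,0,0,0,0,0,0,0,0,0,0,0,0,0,0,0]'

```text
time_s: 8.3
eef_pos: [0.5598, -0.0081, 0.2187]
eef_rot: [-0.101, -0.699, -0.102, 0.7]
wrist_force: [-0.3, -0.9, 0.4]
opening: -0.003
```

```bash
python3 to.py "[.4733,.2005,.2]"
python3 - <<'E'
from h import *
im,d=cams.camera("scene");cv2.imwrite("pics/s2.png",cv2.resize(im[140:380,200:520],None,fx=2,fy=2))
im,d=cams.camera("wrist");cv2.imwrite("pics/w2.png",im)
E
```

```text
8.3 [ 0.5598 -0.0081  0.2187] tip [ 0.5598 -0.0081  0.1937] 0.025 -0.002995780601207929 F [-0.34 -0.93  0.36] xax [-2.1e-03  5.0e-04 -1.0e+00] tool d mm [  19.  -224.6   23.5]
```

View pics/s2.png

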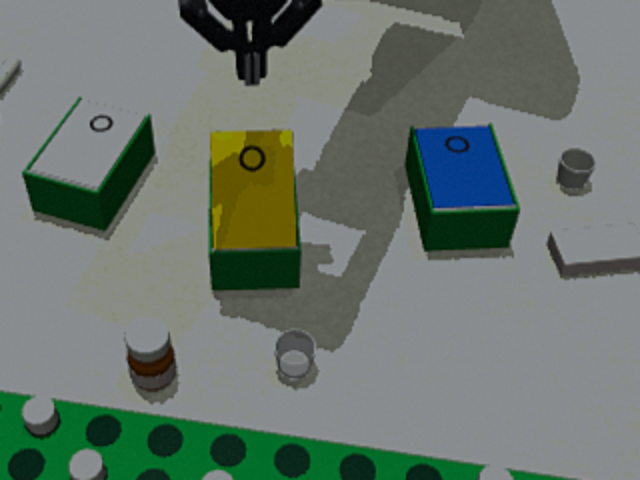

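```bash
cat > ang.py <<'E'
from h import *
def depth3d():
    c="scene"; im,d=cams.camera(c)
    p=cams.camera_params(c);K=np.array(p["intrinsics"]);R=np.array(p["R"]);t=np.array(p["t"])
    v,u=np.mgrid[:480,:640]; u=u[d>0];v=v[d>0];z=d[d>0]
    X=((np.linalg.inv(K)@np.vstack([u*z,v*z,z])).T-t)@R
    return X
X=depth3d(); print(telemetry.get_obs()["time_s"])
for n,px,py,yaw in [("yellow",.5613,-.0085,11.4),("blue",.4733,.2005,12.3),("white",.502,-.191,None)]:
    if yaw is None: yaw=-9
    a=np.radians(yaw);e=np.array([np.cos(a),np.sin(a)]);f=np.array([-e[1],e[0]])
    D=X[:,:2]-[px,py]; s=D@e;w=D@f   # s: 0 at pad, hinge at 92 mm
    m=(abs(w)<.03)&(s>-.03)&(s<.09)&(X[:,2]<.15)&(X[:,2]>.04)
    k,b=np.polyfit(s[m],X[m,2],1); print(n,"points",m.sum(),"angle",-np.arctan(k),"z max",np.percentile(X[m,2],99))
E
python3 ang.py
```

```text
8.45
yellow points 1748 angle 0.6005834581082 z max 0.12776206108885585
blue points 1135 angle 0.009650939136801023 z max 0.0645416038283141
white points 1025 angle 0.009303992329799513 z max 0.06489763539108444
```

View pics/w2.png

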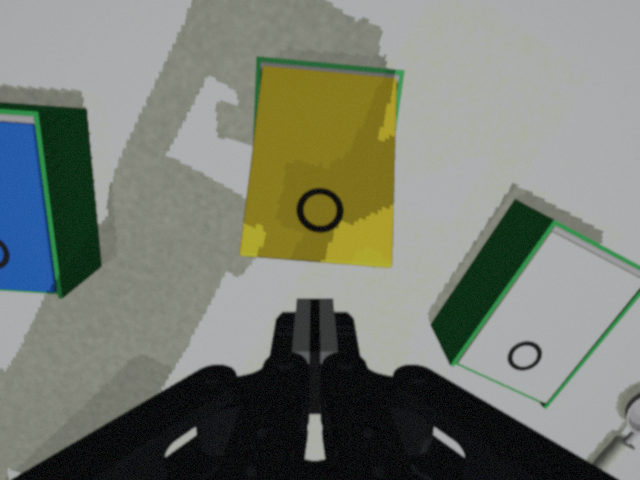

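Yellow stands at 0.60 rad, and blue and white are still shut. On to blue.

Request:
servo_tool --targets '[0,-30,4,0,0,-45,5,0,0,-45,5,0,0,-45,5,0,0,-38,4,0]'

```text
time_s: 8.95
eef_pos: [0.4793, 0.1816, 0.2196]
eef_rot: [-0.102, -0.699, -0.102, 0.7]
wrist_force: [0.8, 0.1, -0.5]
opening: 0.004
```

Request:
servo_tool --targets '[5,-21,1,0,30,0,0,0,30,0,0,0,20,0,0,0,5,0,0,0]'

```text
time_s: 9.45
eef_pos: [0.4716, 0.1994, 0.1271]
eef_rot: [-0.102, -0.698, -0.102, 0.702]
wrist_force: [0.3, -1.0, 0.2]
opening: -0.0
```

Request:
servo_tool --targets '[0,0,0,0,0,0,0,0,0,0,0,0,0,0,0,0,0,0,0,0]'

```text
time_s: 9.95
eef_pos: [0.4742, 0.1997, 0.1308]
eef_rot: [0.102, 0.7, 0.102, -0.699]
wrist_force: [-0.5, 0.3, 0.2]
opening: -0.001
```

```bash
python3 to.py "[.4733,.2005,.085]"
python3 - <<'E'
from h import *
im,d=cams.camera("wrist");cv2.imwrite("pics/w3.png",im)
E
```

```text
9.95 [0.4742 0.1997 0.1308] tip [0.4743 0.1997 0.1058] 0.025 -0.0014806330625211635 F [-0.53  0.31  0.24] xax [ 1.4e-03  3.0e-04 -1.0e+00] tool d mm [45.8 -1.   0.8]
```

View pics/w3.png

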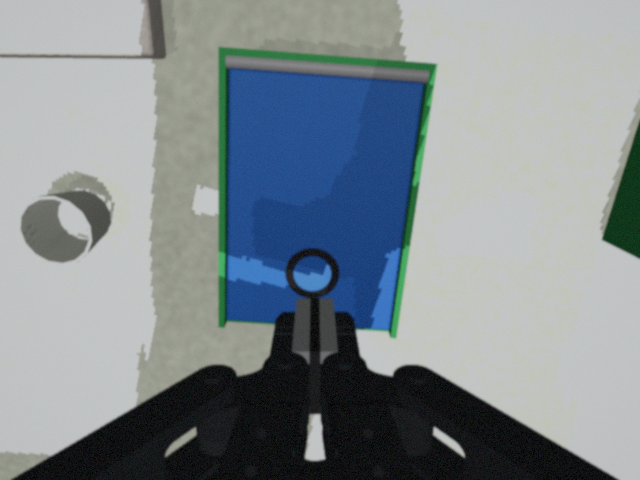

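The blue ring is at (312,272), the same place relative to the fingers as on yellow. Next I'll lower the tip from 0.106 to about 0.064.

Request:
servo_tool --targets '[9,-1,1,0,9,0,0,0,7,0,0,0,4,0,0,0,3,0,0,0]'

```text
time_s: 10.5
eef_pos: [0.4722, 0.2003, 0.0972]
eef_rot: [-0.102, -0.699, -0.102, 0.7]
wrist_force: [-0.2, -0.2, -0.2]
opening: 0.002
```

Request:
servo_tool --targets '[2,0,0,0,2,0,0,0,2,0,0,0,2,0,0,0,1,0,0,0]'

```text
time_s: 11.0
eef_pos: [0.4725, 0.2003, 0.0889]
eef_rot: [0.102, 0.7, 0.102, -0.7]
wrist_force: [0.6, 0.0, 0.4]
opening: 0.0
```

Request:
servo_tool --targets '[1,0,0,0,1,0,0,0,1,0,0,0,1,0,0,0,1,0,0,0]'

```text
time_s: 11.5
eef_pos: [0.4725, 0.2004, 0.0842]
eef_rot: [-0.102, -0.7, -0.102, 0.7]
wrist_force: [-2.2, -1.0, 3.8]
opening: 0.001
```

Request:
servo_tool --targets '[1,0,0,0,1,0,0,0,1,0,0,0,1,0,0,0,0,0,0,0]'

```text
time_s: 12.0
eef_pos: [0.4724, 0.2003, 0.0798]
eef_rot: [-0.102, -0.7, -0.102, 0.7]
wrist_force: [-1.3, -1.0, 2.8]
opening: 0.001
```

Request:
servo_tool --targets '[0.5,0,0,0,0.5,0,0,0,0.5,0,0,0,0.5,0,0,0,0,0,0,0]'

```text
time_s: 12.5
eef_pos: [0.4725, 0.2003, 0.0781]
eef_rot: [-0.102, -0.7, -0.102, 0.7]
wrist_force: [-2.9, -0.4, 5.9]
opening: -0.002
```

Request:
servo_tool --targets '[0.4,0,0,0,0.4,0,0,0,0,0,0,0,0,0,0,0,0,0,0,0]'

```text
time_s: 13.0
eef_pos: [0.4725, 0.2004, 0.0779]
eef_rot: [-0.102, -0.7, -0.102, 0.7]
wrist_force: [-5.0, -1.7, 10.7]
opening: 0.0
```

Blue is bottomed too: 11 N at the same height as yellow. Letting go.

Request:
servo_tool --targets '[-2,0,0,0,-3,0,0,0,-4,0,0,0,-6,0,0,0,-8,0,0,0]'

```text
time_s: 13.5
eef_pos: [0.4729, 0.2004, 0.1007]
eef_rot: [0.102, 0.7, 0.102, -0.699]
wrist_force: [1.4, 0.2, 0.7]
opening: -0.001
```

Request:
servo_tool --targets '[-15,0,0,0,-20,0,0,0,-20,0,0,0,-20,0,0,0,-15,0,0,0]'

```text
time_s: 14.0
eef_pos: [0.4728, 0.2004, 0.1919]
eef_rot: [0.102, 0.7, 0.102, -0.699]
wrist_force: [-0.3, 1.0, -0.8]
opening: -0.001
```

Request:
servo_tool --targets '[-20,0,0,0,-20,0,0,0,-10,0,0,0,0,0,0,0,0,0,0,0]'

```text
time_s: 14.5
eef_pos: [0.4722, 0.2003, 0.2396]
eef_rot: [-0.102, -0.7, -0.102, 0.7]
wrist_force: [-0.4, 0.2, -0.6]
opening: 0.001
```

Request:
servo_tool --targets '[0,0,0,0,0,0,0,0,0,0,0,0,0,0,0,0,0,0,0,0]'

```text
time_s: 15.0
eef_pos: [0.4725, 0.2004, 0.24]
eef_rot: [-0.102, -0.7, -0.102, 0.7]
wrist_force: [0.4, -0.0, 0.3]
opening: -0.004
```

```bash
python3 ang.py;python3 to.py "[.4733,.2005,.085]"
python3 - <<'E'
from h import *
im,d=cams.camera("scene");cv2.imwrite("pics/s4.png",im)
a=cv2.imread("pics/top0.png");im,d=cams.camera("top");cv2.imwrite("pics/t4.png",im)
E
```

```text
15.05
yellow points 1746 angle 0.5983212349523949 z max 0.12802671417326747
blue points 1625 angle 0.5646311852947966 z max 0.12741906835437833
white points 1025 angle 0.01014785879787418 z max 0.06491738750320791
15.05 [0.4725 0.2003 0.2401] tip [0.4725 0.2003 0.2151] 0.025 0.0035103663344868315 F [-0.06  0.19  0.18] xax [-2.e-04  0.e+00 -1.e+00] tool d mm [ 1.551e+02  1.000e-01 -8.000e-01]
```

View pics/s4.png

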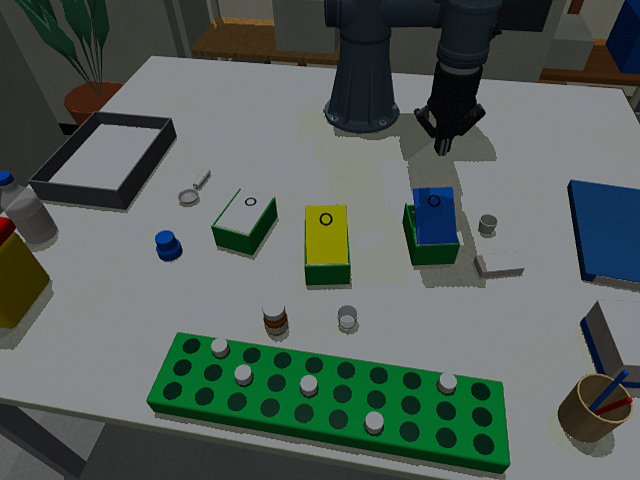

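Both hatches are visibly open: yellow around (327,235), blue around (435,215). White is shut and the bystanders haven't moved. Blue's angle fit of 0.565 may include points from inside the box, so I'll recheck it with a robust fit.

```bash
cat >> ang.py <<'E'
a=np.radians(12.3);e=np.array([np.cos(a),np.sin(a)]);f=np.array([-e[1],e[0]])
D=X[:,:2]-[.4733,.2005];s=D@e;w=D@f
m=(abs(w)<.025)&(s>-.01)&(s<.07)&(X[:,2]<.15)&(X[:,2]>.07)
k,b=np.polyfit(s[m],X[m,2],1);r=abs(X[m,2]-k*s[m]-b)<.004
k,b=np.polyfit(s[m][r],X[m,2][r],1);print("blue robust",-np.arctan(k))
E
python3 ang.py
python3 - <<'E'
from h import *
workorder.hand_in(); print(telemetry.get_obs()["time_s"])
E
```

```text
15.2
yellow points 1741 angle 0.6002092696279181 z max 0.1281354661059804
blue points 1628 angle 0.5449296549484607 z max 0.12749242601437438
white points 1022 angle 0.009245935669136634 z max 0.06527333490333698
blue robust 0.5986177334527252
the job is handed in; nothing more can be done
the job is handed in; nothing more can be done
```

The yellow and blue hatches are both standing open, and I handed the job in at about 15 s of the allowed 43 s. I pressed yellow first, then blue, slowly with closed fingers. On each I stopped when the travel stalled at 11–12 N, about 7 mm down, then lifted straight up.

**Last checks:**
- **Yellow:** 0.60 rad from the scene camera's depth image.
- **Blue:** 0.60 rad. My first fits read 0.565 and 0.545, which disagreed. A robust fit to the plate alone gave 0.599, and the front edge measured about 127 mm high, so I put the lower readings down to stray points from inside the box.
- **White:** still shut, at about 0.01 rad.
- **Bystanders:** the cups, jar, carton, crusher and spoon look unmoved in the scene picture. I judged this by eye and did not measure it.
- **Robot:** the fingertips were about 215 mm above the worktop and touching nothing at hand-in.

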